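# Cap a paperweight with its mosaic medallion and hold it in the lever press

### The arm

A 6-joint arm with a two-finger parallel gripper is mounted at the origin on the work surface. World frame = base frame: x ahead of the robot, y to its left, z up, the work surface at z = 0. Lengths are in mm, angles in degrees, forces in N, time in s.
With the tool pointing down it reaches from about 350 to 850 mm from the base axis. Payload 8.1 kg.
Tool frame: the origin (TCP) lies midway between the tips of the shut fingers; the grasp point (between the pads) lies 19 mm behind it (r.pinch_z is the distance from the TCP to the grasp point, in mm); z points along the fingers, y is the line along which they close (so a half turn about z gives the same grasp; the last joint's range is limited). The gripper opens to 85 mm and grips with 20 to 120 N. Pads are 22 mm wide; open, the fingers measure 114 mm over their backs; the gripper's body (76 mm by 85 mm) begins 54 mm behind the grasp point. The pads swing forward as they close: fully open they stand 13 mm farther back than shut.
Start: joints at [-4.893, 7.471, 85.268, -0, 87.261, -4.893], TCP at [600.004, 0.022, 231.292] pointing down, gripper open.
Joint ranges: [-169.43, 169.43], [-51.17, 129.36], [1.28, 143.12], [-76.62, 256.62], [0, 156.53], [-152.29, 152.29]. Speed limits (degrees/s): [136.94, 136.94, 159.86, 180, 180, 180].

### API

Orientations are given as [roll, pitch, yaw] about the fixed x, y, z axes, in that order (R = Rz(yaw) Ry(pitch) Rx(roll)).
In Python, from bench import sensors, optics, job, r gives the robot as it stands.
- The arm moves only by the tool play_rows, never from a script. Its argument "motion" is a list that holds one entry, the list of rows, each a list of 6 numbers: the shift along the tool's x, y, z in cm, then the turn, a rotation vector about the tool's x, y, z in degrees. In form: [[[x, y, z, ax, ay, az], ...]]. A call has 1 to 5 rows; each row is the pose to reach, as a shift and turn from the pose commanded when the call began, along the tool's axes at that moment; what a row does not reach only later rows make up. A row lasts 1/10 s, in which the tool goes at most 50 mm and 8.59 degrees, less where a joint would pass 70% of its speed; a pose out of reach is approached as far as the arm can. A call with a gripper value outside its range is refused whole. "jaw" is the opening, from 0 (shut) to 1 (fully open), set as the call begins (left out, the last holds). The fingers move at their own pace and stop on an object; "squeeze" is the grip in N (left out, the last holds). Time passes only in rows, so rows that repeat a pose let the fingers close. It gives the time, the measured TCP pose, the force, the opening and the grip force at its end, in the units of the state.
- sensors.sense(): the state, without advancing time (a new reading comes with each control period).
- optics.snapshot(name): name is "scene" or "side" or "wrist"; returns a dict with "pixels" (384x512x3 uint8, red, green, blue), "mtx" (3x3 intrinsics, pixels), "k1" (the pictures are not rectified: a ray, as slopes to the right and down, at radius r is drawn at 1 + k1 r^2 times it, then the intrinsics apply), "R" (3x3) and "t" (3): a world point X has camera coordinates R X + t; the wrist camera has in their place "T_tool_cam" (4x4, takes a point from camera to tool coordinates, whose origin is the TCP and whose axes are the flange's). Camera axes: x right, y down, z forward; pixel columns grow to the right and rows downward; lengths in mm; the calibration is good to about 2 mm. A picture is of the moment at which its call begins: read the wrist's pose just before it. There is no depth.
- job.hand_in(): hands the job in; it is judged then, once.
The state is a dict: "time": time; "joint_pos": joint angles; "qd": joint speeds; "joint_efforts": joint torques, N m; "tool_pos": TCP position; "tcp_rot": TCP orientation; "ft_force": force on the tool from outside, world axes, zero at the start; "wrist_torque": the same for the moment, N m; "finger_gap": finger opening in mm; "grip_force": force on a finger pad.
Only numpy, scipy, OpenCV 4.12 (cv2) and the standard library are available. Lean on these libraries where they do the work, as an engineer would, in place of code of your own. Each camera call takes 0.05 s, during which the arm holds its last target. There are 200 camera calls.

### The job

Take the dark medallion with the green leaf sprig off its steel block and set it down, picture up, on the rim of the brass paperweight cup in the lever press so that it sits seated and level: lower it into place rather than dropping it, and let go of it. Then pull the press lever over and down by its black handgrip until the spring plunger bears on the medallion and is pushed in about 6 mm, half its stroke, never bottoming it, and finish with the gripper still holding the lever there, because it springs up when let go. Leave the pale medallion, the blocks and the other things on the bench where they are.

Things in the scene. Friction and masses are not known exactly. Their poses are not given: they have to be found in the camera images.
- sprig_c (a point): The medallion to use: dark wood disc, green leaf sprig on top, about 60 g. Point: centre of the disc proper (56 mm across, 8 mm thick; grip it across this); z axis out of the picture face. Below the disc a tapered spigot 5 mm deep, 37 mm across at the disc, 30 mm at its foot. It starts picture up, spigot on a steel block's flat top, this point 37 mm above the table.
- press: Green bench lever press, fixed. Origin on the table under the brass cup's centre; z up, y from cup to hinge, x parallel to the hinge pin. Base plate 110 mm (x) by 235 mm (y -70 to +165), 14 mm thick; steel nest disc round the cup's foot 72 mm across, top 20 mm above the table. Spot and yaw (up to 17 degrees) vary; the hinge is on the robot's left.
- mount_rim (a point): Centre of the brass cup's mouth at rim height, 40 mm above the table, axes as the press. The cup is fixed in the press, 50 mm across, wall 4 mm, mouth 42 mm. Seated, the medallion's disc lies on this rim with its spigot in the mouth (2.5 mm play all round): disc centre 4 mm, top face 8 mm above this point.
- lever (a joint): Angle of the press lever, rad. 0 = up against its stop, where a spring holds it: leaning back 20 degrees past upright, away from the cup, so the cup is free from above. Grows as the lever swings over and down towards the cup; 1.92 = level, pointing along the press's -y. Springs back up when let go. Steel bar 16 by 10 mm; its fork (arms 78 mm apart, cross-piece 63 mm short of the handgrip) carries the grip.
- lever_grip (a point): Centre of the lever's black handgrip, 215 mm from the hinge pin: a barrel 24 mm across and 70 mm long, parallel to the hinge, held in a fork and free to spin on its axle, so a grip on it need not turn as the lever swings. Lever up: press y +189 mm, 307 mm above the table; lever level: press y -100 mm, 105 mm above; between, an arc about the pin in the press's plane x = 0.
- plunger (a joint): Travel of the spring plunger into the lever, m: 0 = fully out, 0.012 = bottomed, wanted about 0.006. Spring 2 N per mm. On the seated medallion it first touches with the handgrip's centre about 116 mm above the table, is 6 mm in at 105 mm (lever level) and 12 mm in at 94 mm. Held at 6 mm the handgrip pushes up with about 10 N.
- hinge_pin (a point): Middle of the lever's hinge pin, axes as the press: press y +115 mm, 105 mm above the table, between two cheeks that reach 118 mm above the table.
- nose (a point): Tip of the plunger's rubber nose (22 mm across), 115 mm from the hinge along the lever and, fully out, 63 mm off the bar's middle on the cup side. With the lever level it stands over the cup's centre. A red tail pin rises out of the collar on the lever's other face by as much as the plunger is pushed in.
- flower_c (a point): Pale wood medallion with a red flower, same size as the dark one, on the other steel block; not wanted, leave it. Point at the centre of its disc.
- block_a: Round steel bench block on a rubber foot, 44 mm across (foot 47 mm), 28 mm high, 330 g, origin under its centre. The dark medallion stands on this one. Leave it.
- block_b: The same kind of block, carrying the pale medallion. The two blocks swap places from time to time. Leave it.
- white_jar: White lidded jar, 48 mm across, 42 mm high, origin under its centre. Leave it.
- glass_jar: Open clear glass jar, 60 mm across, 65 mm high, origin under its centre. Leave it.
- tweezers: Steel tweezers lying flat, about 140 mm long along x, 8 mm high. Leave them.
- brush: Small brush lying flat, 140 mm long along x. Leave it.
- tape: Yellow and black tape measure, 70 by 30 mm, 62 mm high, origin under its centre. Leave it.
Mind the look-alikes: they are no part of the job. What is shaped like the part that bears sprig_c but blue is not meant.

How it is judged (in metres and radians):
On the way, in this order (a step that is already met when the one before it is completed fails the run):
1. the dark medallion sits seated and level on the cup's rim, let go, with the lever still up (horizontal distance between sprig_c and mount_rim below 0.004 m and z of sprig_c in the frame of mount_rim between 0.002 and 0.0062 m and angle between sprig_c's own z axis and vertical below 0.06 rad and contact force between the fingers and sprig below 0.1 N and value of joint lever below 1.2 rad), for 0.2 s.
2. the lever is pulled down so that the plunger, bearing on the seated medallion, is pushed in about 6 mm (3.5 to 8.5) (horizontal distance between sprig_c and mount_rim below 0.004 m and z of sprig_c in the frame of mount_rim between 0.002 and 0.0062 m and angle between sprig_c's own z axis and vertical below 0.06 rad and value of joint plunger between 0.0035 and 0.0085 m and contact force between plunger and sprig above 4 N), for 0.5 s.
At the end, for the whole second after the job is handed in: The dark medallion is seated on the brass cup's rim (centred within 4 mm, disc underside within 2 mm of the rim, tilt under 0.06 rad), and the gripper's fingers hold the lever so that the spring plunger bears on the medallion (over 4 N) and stays pushed in between 3.5 and 8.5 mm (all of step 2 and contact force between the fingers and lever above 1 N); the arm keeps its last pose, push and grip.
It fails at once if the plunger is bottomed (pushed in more than 11.3 mm) (value of joint plunger above 0.0113 m).
It fails at once if the dark medallion is dropped (falls free faster than 0.5 m/s) (contact force between anything else and sprig below 0.01 N and linear speed of sprig above 0.5 m/s).
It fails at once if the pale medallion, a steel block, a jar, the tweezers, the brush or the tape measure is moved more than 25 mm (distance of any of flower_c, block_a, block_b, white_jar, glass_jar, tweezers, brush, tape from where it was at the start of the episode above 0.025 m).
It also fails if it takes over 72 s, if anything falls off the work surface, if the arm or the gripper's body presses on something with over 40 N, if the wrist force passes 120 N, or if a joint passes its speed limit or range.

## Working session

There is one attempt and no reset: what is moved stays moved. The work goes in short steps, Python scripts to look and compute and a tool call to move; the robot and the scene stay as the last step left them, time stands still between calls to the robot, and variables do not carry over. Pictures are saved under pics/ and viewed, at most 10 in all, crops included, and the job is handed in when it is done.

Besides the shell and the picture viewer there is one more tool, called after "Call:" as name(argument=value, ...), one argument or row to a line, values as JSON. play_rows: Moves the arm, as the interface text tells. Its arguments: {"type":"object","properties":{"motion":{"type":"array","items":{"type":"array","items":{"type":"array","items":{"type":"number"}}}},"jaw":{"type":"number"},"squeeze":{"type":"number"}},"required":["motion"]}

```bash
mkdir -p pics
cat > h.py <<'E'
import numpy as np, cv2
from scipy.spatial.transform import Rotation as Ro
from bench import sensors, optics, job, r
def snap(name):
    s=sensors.sense(); d=optics.snapshot(name)
    if name=="wrist":
        T=np.array(d["T_tool_cam"]); Rt=Ro.from_euler('xyz',s["tcp_rot"],degrees=True).as_matrix()
        Rc=Rt@T[:3,:3]; c=Rt@T[:3,3]+np.array(s["tool_pos"])
        d["R"]=Rc.T; d["t"]=-Rc.T@c
    d["R"]=np.array(d["R"]);d["t"]=np.array(d["t"]).ravel(); d["K"]=np.array(d["mtx"])
    d["dist"]=np.array([d["k1"],0,0,0,0.]); return d
def ray(d,uv):
    # k1: drawn = (1+k1 r^2)*true, same as OpenCV
    p=cv2.undistortPoints(np.array(uv,float).reshape(-1,1,2),d["K"],d["dist"]).reshape(-1,2)
    v=np.c_[p,np.ones(len(p))]@d["R"]; return -d["R"].T@d["t"],v
def onz(d,uv,z):
    c,v=ray(d,uv); return c+v*((z-c[2])/v[:,2])[:,None]
def proj(d,X):
    return cv2.projectPoints(np.array(X,float).reshape(-1,1,3),cv2.Rodrigues(d["R"])[0],d["t"],d["K"],d["dist"])[0].reshape(-1,2)
def toolmove(target,s=None):
    s=s or sensors.sense(); Rt=Ro.from_euler('xyz',s["tcp_rot"],degrees=True).as_matrix()
    return Rt.T@(np.array(target)-np.array(s["tool_pos"]))/10
def save(d,n): cv2.imwrite(f"pics/{n}.png",d["pixels"][:,:,::-1])
E
python3 - <<'E'
from h import *
s=sensors.sense(); print(s); print(r.pinch_z)
ims=[]
for n in("scene","side","wrist"):
    d=snap(n); ims.append(d["pixels"]); print(n,d["k1"],-d["R"].T@d["t"],d["R"][2]); np.save(f"pics/{n}0.npy",d,allow_pickle=True)
cv2.imwrite("pics/a.png",cv2.resize(np.vstack([np.hstack(ims[:2]),np.hstack([ims[2],ims[2]*0])]),(800,600))[:,:,::-1])
for i,n in enumerate(("scene","side","wrist")): cv2.imwrite(f"pics/{n}0.png",ims[i][:,:,::-1])
E
```

```text
{'time': 0.0, 'joint_pos': array([-4.89418683e+00,  7.51394026e+00,  8.53303358e+01, -2.02637528e-03,
        8.72620355e+01, -4.89226433e+00]), 'qd': array([-0.02063163, -0.02914162,  0.09467861, -0.02176212, -0.01670755,
       -0.09618218]), 'joint_efforts': array([-1.90700346e-03, -5.69404185e+01, -5.00557995e+01, -2.19391650e-04,
        1.44415747e-02,  7.24149572e-05]), 'tool_pos': array([5.99440409e+02, 4.55200738e-02, 2.30246488e+02]), 'tcp_rot': array([-1.79893903e+02, -7.05000104e-03,  8.99981696e+01]), 'ft_force': array([-0.03982202,  0.17841548, -0.52711943]), 'wrist_torque': array([-0.0414718 ,  0.02583672, -0.03661575]), 'grip_force': 0.0, 'finger_gap': 85.32182316437972}
18.700000000000003
scene -0.006018232913554368 [ 977.8499485  -678.25134051 1095.40685035] [-0.38347962  0.53283139 -0.75434349]
side 0.05941025170857336 [  53.68679192 -887.72957888 1100.10247752] [ 0.35248219  0.63746153 -0.68512707]
wrist 0.003213327401849174 [600.89458004  83.36975301 372.17522655] [-8.65461873e-04 -3.22965872e-01 -9.46410216e-01]
```

View pics/a.png

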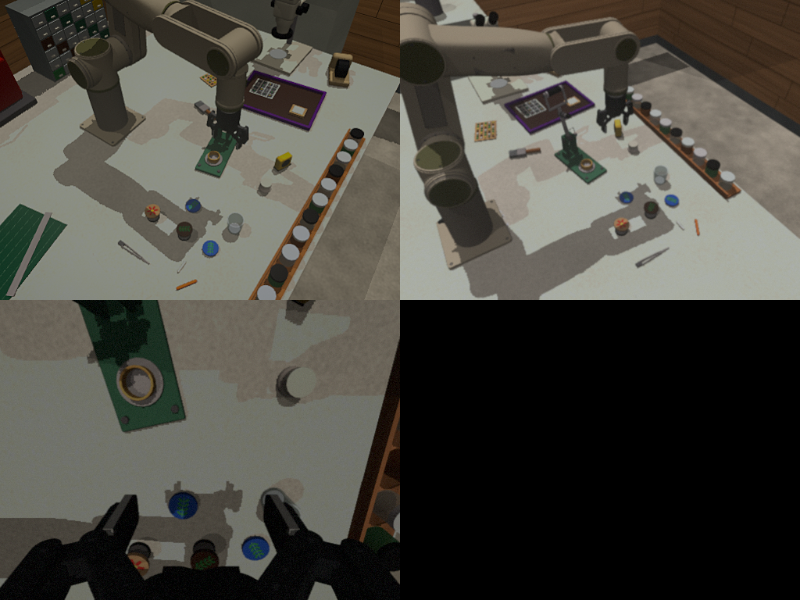

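The overview shows these candidates in scene pixels: dark disc (235,294), blue look-alikes (247,263) and (269,317), pale/orange (195,271). The dark jars are in the rack at the right. The dark disc at (235,294) is the choice; I'll check it in a close crop and measure the cup.

Run:
```python
from h import *
D={n:np.load(f"pics/{n}0.npy",allow_pickle=True).item() for n in("scene","side","wrist")}
for n,p in(("scene",(235,294)),("side",(321,267))): print(n,onz(D[n],[p],41))
w=D["wrist"]; print("cup",onz(w,[(177,106)],40))
a=D["scene"]["pixels"][240:340,170:300]; b=D["side"]["pixels"][220:320,255:385]; c=w["pixels"][50:200,80:275]; e=w["pixels"][290:384,120:375]
f=lambda i:cv2.resize(i,(400,300),interpolation=cv2.INTER_CUBIC)
m=np.vstack([np.hstack([f(a),f(b)]),np.hstack([f(c),f(e)])])
cv2.imwrite("pics/b.png",np.clip(m[:,:,::-1]*1.6,0,255).astype(np.uint8))
```

```text
scene [[ 606.09554383 -262.48086905   41.        ]]
side [[ 597.51824116 -266.26790733   41.        ]]
cup [[510.54425222  73.72261961  40.        ]]
```

View pics/b.png

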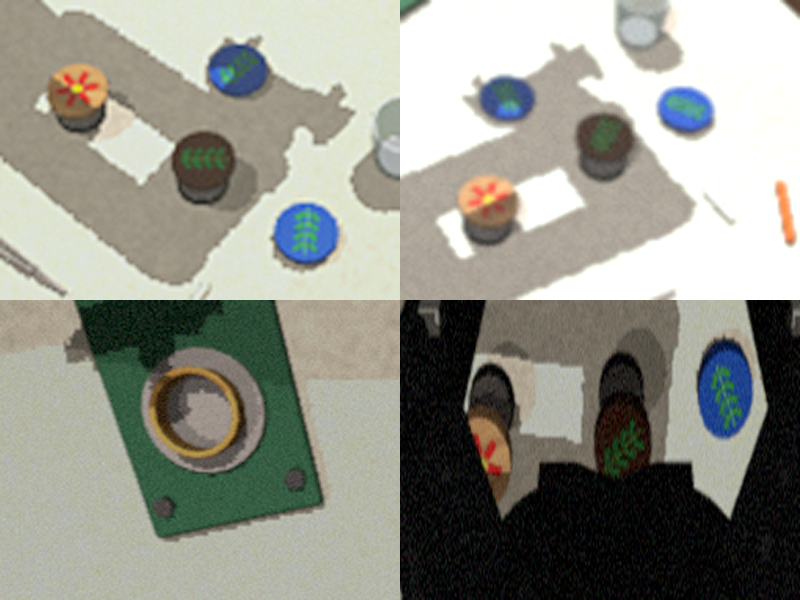

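The crop confirms it: the dark disc with the green sprig stands on its steel block (scene ~(236,293), side ~(322,266)). The blue discs lie near it and the pale flower is on the other block. Next I measure neighbours, cup and press yaw.

Run:
```python
from h import *
D={n:np.load(f"pics/{n}0.npy",allow_pickle=True).item() for n in("scene","side","wrist")}
S=D["scene"];cs=lambda x,y:(170+x*.325,240+y/3)
for n,p,z in(("dark",(204,160),41),("pale",(78,90),41),("blue1",(238,68),10),("blue2",(307,233),10)): print(n,onz(S,[cs(*p)],z)[0].round(0))
sd=lambda x,y:(255+(x-400)*.325,220+y/3)
for n,p,z in(("dark",(605,138),41),("pale",(487,200),41),("blue1",(506,97),10),("blue2",(686,108),10),("glass",(640,20),40)): print(n,onz(D["side"],[sd(*p)],z)[0].round(0))
w=D["wrist"]; cw=lambda x,y:(80+x*195/400,50+(y-300)/2)
# cup: brass mask
h=cv2.cvtColor(w["pixels"],cv2.COLOR_RGB2HSV); m=((h[...,0]>10)&(h[...,0]<30)&(h[...,1]>110)).astype(np.uint8)
m[:60]=0;m[150:]=0;m[:,:130]=0;m[:,230:]=0
c=np.vstack(cv2.findContours(m,0,1)[0]) ; e=cv2.fitEllipse(cv2.convexHull(c)); print(e, m.sum(), onz(w,[e[0]],38))
P=onz(w,[cw(160,537),cw(322,503),cw(83,310),cw(275,302)],14); print(P)
print("yaw", np.degrees(np.arctan2(*(P[1]-P[0])[1::-1])), [np.degrees(np.arctan2(-(b-a)[0],(b-a)[1])) for a,b in((P[0],P[2]),(P[1],P[3]))])
# target over disc
s=sensors.sense(); print(s["tool_pos"], toolmove([602,-225,230],s))
```

```text
dark [ 608. -259.   41.]
pale [ 472. -267.   41.]
blue1 [ 564. -150.   10.]
blue2 [ 712. -252.   10.]
dark [ 601. -264.   41.]
pale [ 466. -269.   41.]
blue1 [ 562. -153.   10.]
blue2 [ 709. -255.   10.]
glass [ 723. -155.   40.]
((175.37332153320312, 105.44371032714844), (43.88906478881836, 47.461612701416016), 132.58160400390625) 726 [[508.21598573  74.26467494  38.        ]]
[[471.57343004  -4.82462522  14.        ]
 [574.95079299  17.47749515  14.        ]
 [443.74126396 128.85440557  14.        ]
 [551.41777499 133.07000109  14.        ]]
yaw 12.174128482066992 [np.float64(11.761045899026547), np.float64(11.507356790366359)]
[5.99576044e+02 6.50425836e-02 2.30458273e+02] [-22.5065117    0.2423448    0.04230423]
```

Call:
play_rows(
  motion=[
    [[-25.8, 3.8, 0, 0, 0, 40], [-25.8, 3.8, 0, 0, 0, 40], [-25.8, 3.8, 0, 0, 0, 40], [-25.8, 3.8, 0, 0, 0, 40], [-25.8, 3.8, 0, 0, 0, 40]],
  ],
  jaw=1,
)

```text
time: 0.65
tool_pos: [636.3, -249.2, 230.9]
tcp_rot: [-180.0, 0.0, 49.7]
ft_force: [0.6, -0.2, -0.4]
finger_gap: 85.3
grip_force: 0.0
```

Call:
play_rows(
  motion=[
    [[0, 0, 3, 0, 0, 38], [0, 0, 3, 0, 0, 38], [0, 0, 3, 0, 0, 38], [0, 0, 3, 0, 0, 38], [0, 0, 3, 0, 0, 38]],
  ],
)

```text
time: 1.15
tool_pos: [636.1, -247.3, 200.6]
tcp_rot: [-180.0, 0.1, 11.7]
ft_force: [-0.7, -0.9, 0.6]
finger_gap: 85.6
grip_force: 0.0
```

Call:
play_rows(
  motion=[
    [[0, 0, 0, 0, 0, 0], [0, 0, 0, 0, 0, 0], [0, 0, 0, 0, 0, 0]],
  ],
)

```text
time: 1.45
tool_pos: [636.3, -247.2, 201.1]
tcp_rot: [-180.0, 0.0, 12.1]
ft_force: [-0.2, 0.2, 0.1]
finger_gap: 85.1
grip_force: 0.0
```

Run:
```python
from h import *
d=snap("wrist"); s=sensors.sense(); print(s["tool_pos"],s["tcp_rot"],s["joint_pos"],s["ft_force"])
np.save("pics/w1.npy",d,allow_pickle=True); print(proj(d,[[604,-262,41]]))
save(d,"w1")
```

```text
[ 636.37896498 -247.25347548  201.1589281 ] [-1.79991866e+02  1.06591713e-02  1.20800010e+01] [-2.55335573e+01  2.10406831e+01  7.26016186e+01 -6.26094687e-05
  8.63711062e+01  5.23864464e+01] [-0.76821697  0.36067871  0.10146103]
[[263.54288364 206.60057602]]
```

View pics/w1.png

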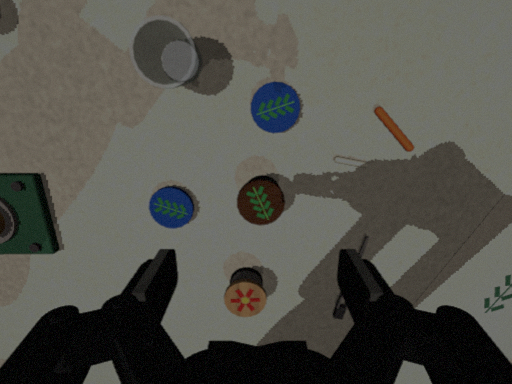

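The wrist view shows the dark medallion at (261,200), blue ones at (275,107) and (172,207), and the pale one at (245,298). I'll localise the dark disc.

```bash
cat >> h.py <<'E'
def disc(d,u,v,z,rad=34):
    im=d["pixels"].astype(int); g=im.max(2); m=((im[...,0]-im[...,2]>8)&(g<75)|((im[...,1]-im[...,0]>15)&(g<140))).astype(np.uint8)
    k=np.zeros_like(m); cv2.circle(k,(int(u),int(v)),rad,1,-1); m=cv2.morphologyEx(m*k,cv2.MORPH_OPEN,np.ones((3,3)))
    c=max(cv2.findContours(m,0,1)[0],key=cv2.contourArea); h=cv2.convexHull(c)
    e=cv2.fitEllipse(h); p=onz(d,h.reshape(-1,2),z)[:,:2]; (x,y),rr=cv2.minEnclosingCircle(p.astype(np.float32))
    return e,(x,y,rr),onz(d,[e[0]],z)[0]
E
python3 - <<'E'
from h import *
d=np.load("pics/w1.npy",allow_pickle=True).item()
e,c,p=disc(d,261,200,41); print(e,c,p)
s=sensors.sense(); print(toolmove([p[0],p[1],100]),toolmove([p[0],p[1],20]))
E
```

```text
((261.72589111328125, 201.28179931640625), (44.91902160644531, 51.31779861450195), 81.93063354492188) (609.71875, -259.357421875, 29.61057472229004) [ 609.93405775 -258.55665794   41.        ]
[-2.82059995  0.55329324 10.11633928] [-2.81911165  0.55442894 18.11633906]
```

Call:
play_rows(
  motion=[
    [[-2.8, 0.5, 3, 0, 0, 0], [-2.8, 0.5, 6, 0, 0, 0], [-2.8, 0.5, 9, 0, 0, 0], [-2.8, 0.5, 10.6, 0, 0, 0], [-2.8, 0.5, 10.6, 0, 0, 0]],
  ],
)

```text
time: 2.0
tool_pos: [608.2, -257.0, 92.0]
tcp_rot: [-179.8, 0.2, 12.0]
ft_force: [-0.8, 0.5, -0.3]
finger_gap: 85.1
grip_force: 0.0
```

Run:
```python
from h import *
d=snap("wrist"); s=sensors.sense(); q=proj(d,[[609,-259,41]])[0]
e,c,p=disc(d,q[0],q[1],41,62); print(s["tool_pos"],q,e,c,p)
print(toolmove([p[0],p[1],20]))
cv2.ellipse(d["pixels"],e,(255,0,0),1); save(d,"w2")
```

```text
[ 609.51735782 -257.6124292    94.45285334] [259.78316298 216.38829529] ((258.04766845703125, 214.98788452148438), (68.7662353515625, 74.4141845703125), 87.85897064208984) (608.61962890625, -257.80023193359375, 28.090057373046875) [ 609.83507283 -257.50237634   41.        ]
[4.59575110e-02 6.15698730e-03 7.44521687e+00]
```

View pics/w2.png

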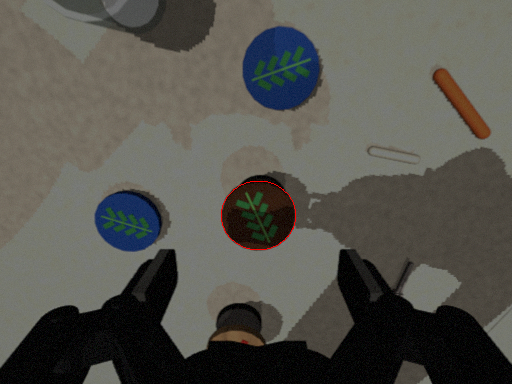

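The disc is at (258,215) and the fingers are centred on it. Descending and gripping.

Call:
play_rows(
  motion=[
    [[0, 0, 3, 0, 0, 0], [0, 0, 5, 0, 0, 0], [0, 0, 6.5, 0, 0, 0], [0, 0, 7.5, 0, 0, 0], [0, 0, 7.8, 0, 0, 0]],
  ],
)

```text
time: 2.55
tool_pos: [610.2, -258.0, 17.1]
tcp_rot: [-180.0, 0.0, 12.0]
ft_force: [0.5, 0.1, 0.2]
finger_gap: 85.1
grip_force: 0.0
```

Call:
play_rows(
  motion=[
    [[0, 0, 0, 0, 0, 0], [0, 0, 0, 0, 0, 0], [0, 0, 0, 0, 0, 0], [0, 0, 0, 0, 0, 0], [0, 0, 0, 0, 0, 0]],
  ],
  jaw=0.55,
  squeeze=30,
)

```text
time: 3.05
tool_pos: [611.1, -258.5, 18.9]
tcp_rot: [179.9, -0.1, 12.0]
ft_force: [-0.1, 0.9, 5.9]
finger_gap: 54.4
grip_force: 31.9
```

Call:
play_rows(
  motion=[
    [[0, 0, 0, 0, 0, 0], [0, 0, 0, 0, 0, 0], [0, 0, 0, 0, 0, 0], [0, 0, 0, 0, 0, 0], [0, 0, 0, 0, 0, 0]],
  ],
  jaw=0.55,
)

```text
time: 3.55
tool_pos: [611.1, -258.5, 18.9]
tcp_rot: [179.9, -0.1, 12.0]
ft_force: [0.0, 1.3, 6.8]
finger_gap: 54.7
grip_force: 31.9
```

Call:
play_rows(
  motion=[
    [[0, 0, -0.5, 0, 0, 0], [0, 0, -1.5, 0, 0, 0], [0, 0, -3, 0, 0, 0], [0, 0, -6, 0, 0, 0], [0, 0, -10, 0, 0, 0]],
  ],
)

```text
time: 4.05
tool_pos: [608.7, -257.3, 117.1]
tcp_rot: [-179.9, 0.2, 12.0]
ft_force: [0.6, -0.4, -1.6]
finger_gap: 54.7
grip_force: 31.9
```

Run:
```python
from h import *
s=sensors.sense(); print(s["tool_pos"],s["tcp_rot"],s["finger_gap"],s["grip_force"],s["ft_force"])
print("above cup, stop 110mm short -y side:",toolmove([512+.21*60, 74-.98*60, 150],s))
```

```text
[ 608.66566097 -257.29804937  117.07169075] [-1.79865781e+02  1.65263164e-01  1.20006918e+01] 54.66400862117188 31.883341670036316 [ 0.62571912 -0.36090528 -1.62572597]
above cup, stop 110mm short -y side: [ -2.56645366 -28.40980399  -3.21889906]
```

Call:
play_rows(
  motion=[
    [[-0.5, -4, -2, 0, 0, 0], [-1, -9, -4, 0, 0, 0], [-1.5, -14, -4, 0, 0, 0], [-2, -18.5, -4, 0, 0, 0], [-2.5, -22.5, -4, 0, 0, 0]],
  ],
)

```text
time: 4.55
tool_pos: [538.3, -41.0, 159.1]
tcp_rot: [180.0, -0.1, 12.0]
ft_force: [0.3, 0.1, -0.6]
finger_gap: 54.5
grip_force: 31.9
```

Call:
play_rows(
  motion=[
    [[0, -3.5, 0, 0, 0, 0], [0, -6.5, 0, 0, 0, 0], [0, -8.9, 0, 0, 0, 0], [0, -8.9, 0, 0, 0, 0], [0, -8.9, 0, 0, 0, 0]],
  ],
)

```text
time: 5.05
tool_pos: [520.6, 44.2, 158.5]
tcp_rot: [180.0, -0.1, 12.1]
ft_force: [0.6, 0.3, -0.5]
finger_gap: 54.2
grip_force: 31.9
```

Run:
```python
from h import *
d=snap("wrist"); s=sensors.sense(); np.save("pics/w3.npy",d,allow_pickle=True); save(d,"w3")
print(s["tool_pos"],s["tcp_rot"],s["finger_gap"],s["ft_force"],proj(d,[[510,74,40]]))
```

```text
[520.74610927  43.56358395 158.2543255 ] [ 1.79959046e+02 -6.90946826e-02  1.20225114e+01] 54.70535263645483 [-0.09134674  0.01785495 -0.99029533] [[224.50272789 193.33639027]]
```

View pics/w3.png

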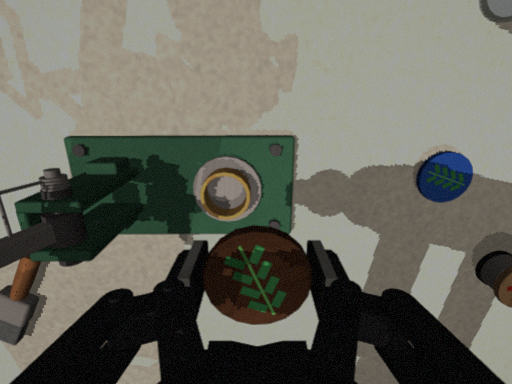

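The view shows the held medallion at (257,273), picture up, and the cup mouth at (226,195). The plate edges run along the image rows, so the yaw matches. I'll compute the cup position relative to the disc.

```bash
cat >> h.py <<'E'
def cup(d,u,v,z=40):
    h=cv2.cvtColor(d["pixels"],cv2.COLOR_RGB2HSV); m=((h[...,0]>10)&(h[...,0]<30)&(h[...,1]>100)&(h[...,2]>60)).astype(np.uint8)
    k=np.zeros_like(m); cv2.circle(k,(int(u),int(v)),32,1,-1); m*=k
    c=max(cv2.findContours(m,0,1)[0],key=cv2.contourArea); h=cv2.convexHull(c); e=cv2.fitEllipse(h)
    p=onz(d,h.reshape(-1,2),z)[:,:2]; return e,onz(d,[e[0]],z)[0],cv2.minEnclosingCircle(p.astype(np.float32)),m
E
python3 - <<'E'
from h import *
d=np.load("pics/w3.npy",allow_pickle=True).item(); s=sensors.sense()
e,p,c,m=cup(d,226,193); print(e,p,c)
zt=s["tool_pos"][2]+22.1
e2,c2,p2=disc(d,257,273,zt,66); print(e2,c2,p2)
for q in(p,[*c[0],40]): print("shift tool",toolmove(np.array(s["tool_pos"])+[q[0]-p2[0],q[1]-p2[1],0]), toolmove(np.array(s["tool_pos"])+[q[0]-c2[0],q[1]-c2[1],0]))
g=d["pixels"].copy(); 
cv2.ellipse(g,e,(255,0,0),1);cv2.ellipse(g,e2,(255,0,0),1); g=g[140:340,180:330]; save({"pixels":cv2.resize(g,(450,600),interpolation=0)},"b3")
E
```

```text
((224.89080810546875, 194.1422576904297), (48.75685501098633, 50.95237731933594), 141.97645568847656) [509.26036421  73.48598119  40.        ] ((509.0526123046875, 73.75957489013672), 26.338958740234375)
((255.79823303222656, 265.1077575683594), (111.94506072998047, 119.81570434570312), 162.68067932128906) (524.3899536132812, 43.78990936279297, 33.168357849121094) [526.72329653  45.74645804 180.3543255 ]
shift tool [-1.1301858  -3.0768521  -0.00356218] [-0.86121557 -3.21961305 -0.00333986]
shift tool [-1.14480644 -3.10793874 -0.00360203] [-0.87583622 -3.25069968 -0.00337972]
```

View pics/b3.png

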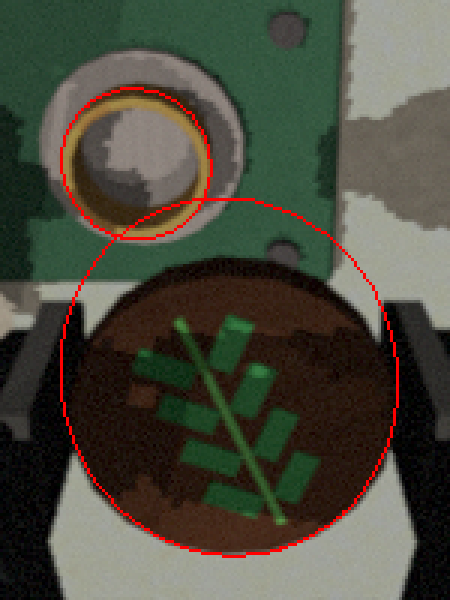

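The loose masks leaked: the disc mask took in plate, and the cup mask took in cup side. I'll refit on the clean lower arcs only (the side faces show at the top), with known radii.

```bash
cat >> h.py <<'E'
from scipy.optimize import least_squares
def fixfit(P,R=None):
    c0=P.mean(0)
    if R: q=least_squares(lambda q:np.hypot(*(P-q).T)-R,c0,loss="soft_l1"); return q.x,R,np.sqrt((q.fun**2).mean())
    q=least_squares(lambda q:np.hypot(*(P-q[:2]).T)-q[2],[*c0,28],loss="soft_l1"); return q.x[:2],q.x[2],np.sqrt((q.fun**2).mean())
E
python3 - <<'E'
from h import *
d=np.load("pics/w3.npy",allow_pickle=True).item(); s=sensors.sense()
im=d["pixels"].astype(int); t=np.array(s["tool_pos"])
# disc lower arc: per column, first row (from below) where background bright -> brown
pts=[]
for u in range(215,301,3):
    col=im[285:335,u,1]; j=np.argmax(np.diff(cv2.GaussianBlur(col.astype(np.float32),(1,5),0).ravel())); pts.append((u,285+j+.5))
for zz in(19,22,25):
    P=onz(d,pts,t[2]+zz)[:,:2]; print(zz,fixfit(P),fixfit(P,28))
D=fixfit(onz(d,pts,t[2]+22)[:,:2],28)[0]
e,p,c,m=cup(d,226,193); h=cv2.findContours(m,0,1)[0]; h=cv2.convexHull(max(h,key=cv2.contourArea)).reshape(-1,2); h=h[h[:,1]>190]
P=onz(d,h,40)[:,:2]; print("cup",fixfit(P),fixfit(P,25))
C=fixfit(P,25)[0]
print("disc in tool mm",toolmove([*D,t[2]])*10,"shift cm",toolmove([*(t[:2]+C-D),t[2]]), toolmove([*C,t[2]]))
E
```

```text
19 (array([515.74393235,  42.68465911]), np.float64(27.94357369584204), np.float64(0.18006218874648294)) (array([465.70967242,  32.09343013]), 28, np.float64(5.999584890900201))
22 (array([517.87585998,  43.14259829]), np.float64(27.263014225192425), np.float64(0.17567596955554507)) (array([468.3563673 ,  32.66203551]), 28, np.float64(5.8098799702280095))
25 (array([520.00777744,  43.60053853]), np.float64(26.582447642578867), np.float64(0.1712897662766693)) (array([471.00509025,  33.23128765]), 28, np.float64(5.621707151248167))
cup (array([507.61044326,  73.14555016]), np.float64(24.550093873786285), np.float64(0.1835332749741061)) (array([508.14538333,  73.27512264]), 25, np.float64(0.32524275519695417))
disc in tool mm [-53.51132672  -0.25009468  -0.06470971] shift cm [ 4.73757859e+00 -3.14344135e+00  3.46633821e-03] [-6.13554085e-01 -3.16845082e+00 -3.00463256e-03]
```

The cup is at about (508.2,73.5), agreeing with the first view, and the disc sits ~2 mm to tool −x of the TCP. Moving over the cup and down to just above the rim.

Call:
play_rows(
  motion=[
    [[-0.4, -1.6, 0, 0, 0, 0], [-0.4, -3.15, 0, 0, 0, 0], [-0.4, -3.15, 0, 0, 0, 0], [-0.4, -3.15, 3, 0, 0, 0], [-0.4, -3.15, 6, 0, 0, 0]],
  ],
)

```text
time: 5.6
tool_pos: [511.2, 74.2, 97.9]
tcp_rot: [180.0, -0.2, 12.0]
ft_force: [0.9, -0.5, -1.6]
finger_gap: 54.8
grip_force: 32.0
```

Call:
play_rows(
  motion=[
    [[0, 0, 2, 0, 0, 0], [0, 0, 4, 0, 0, 0], [0, 0, 5.5, 0, 0, 0], [0, 0, 6.3, 0, 0, 0], [0, 0, 6.3, 0, 0, 0]],
  ],
)

```text
time: 6.1
tool_pos: [509.1, 73.8, 33.2]
tcp_rot: [-180.0, 0.1, 12.0]
ft_force: [-0.2, 0.9, -0.7]
finger_gap: 54.6
grip_force: 32.0
```

Run:
```python
from h import *
a=snap("side")["pixels"]; b=snap("scene")["pixels"]; w=snap("wrist"); S=np.load("pics/side0.npy",allow_pickle=True).item();C=np.load("pics/scene0.npy",allow_pickle=True).item()
s=sensors.sense(); print(s["tool_pos"],s["ft_force"],s["tcp_rot"],s["finger_gap"])
def cr(d,im):
    u,v=proj(d,[[508,74,45]])[0].astype(int); return cv2.resize(im[v-38:v+38,u-50:u+50],(400,300),interpolation=cv2.INTER_CUBIC)
m=np.vstack([np.hstack([cr(S,a),cr(C,b)]),np.hstack([cv2.resize(w["pixels"],(400,300)),cv2.resize(w["pixels"][200:320,170:340],(400,300))])])
cv2.imwrite("pics/p1.png",np.clip(m[:,:,::-1]*1.6,0,255).astype(np.uint8))
```

```text
[510.79985963  73.95113549  35.38704669] [-0.17662751  0.54712891 -0.29442246] [ 1.79982726e+02 -9.46150030e-02  1.20005085e+01] 54.580430845610486
```

View pics/p1.png

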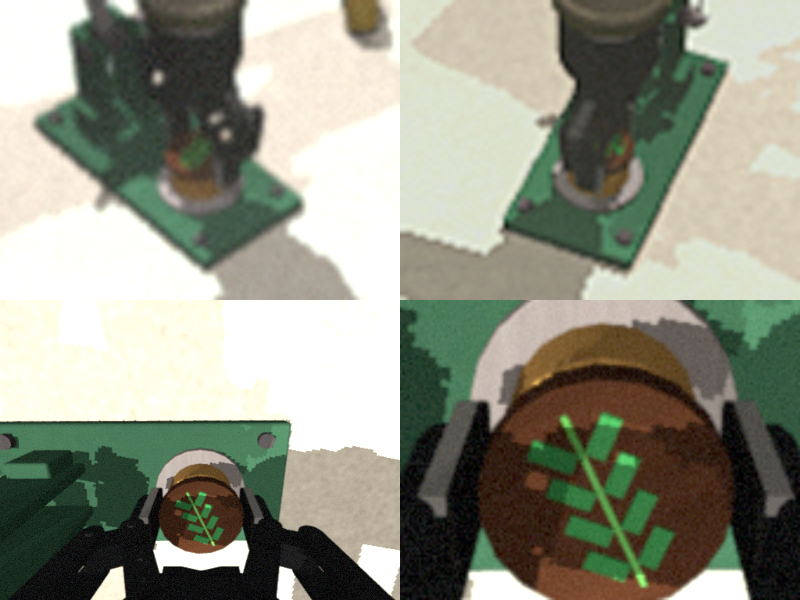

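The medallion is held level just above the cup, and cup and disc are centred on the same column. Lowering gently.

Call:
play_rows(
  motion=[
    [[0, 0, 0.15, 0, 0, 0], [0, 0, 0.3, 0, 0, 0], [0, 0, 0.45, 0, 0, 0], [0, 0, 0.6, 0, 0, 0], [0, 0, 0.6, 0, 0, 0]],
  ],
)

```text
time: 6.75
tool_pos: [509.7, 73.9, 28.0]
tcp_rot: [-180.0, 0.0, 12.0]
ft_force: [-0.4, -0.8, -1.0]
finger_gap: 54.6
grip_force: 32.0
```

Call:
play_rows(
  motion=[
    [[0, 0, 0.1, 0, 0, 0], [0, 0, 0.2, 0, 0, 0], [0, 0, 0.2, 0, 0, 0], [0, 0, 0.2, 0, 0, 0]],
  ],
)

```text
time: 7.15
tool_pos: [509.8, 73.9, 26.2]
tcp_rot: [-180.0, 0.0, 12.0]
ft_force: [-0.9, 0.1, -0.2]
finger_gap: 54.9
grip_force: 32.0
```

Call:
play_rows(
  motion=[
    [[0, 0, 0.1, 0, 0, 0], [0, 0, 0.1, 0, 0, 0], [0, 0, 0.1, 0, 0, 0]],
  ],
)

```text
time: 7.45
tool_pos: [510.1, 73.9, 25.9]
tcp_rot: [180.0, -0.0, 12.0]
ft_force: [-2.8, -0.6, 5.6]
finger_gap: 54.6
grip_force: 32.5
```

Call:
play_rows(
  motion=[
    [[0, 0, 0.1, 0, 0, 0], [0, 0, 0.1, 0, 0, 0], [0, 0, 0.1, 0, 0, 0]],
  ],
)

```text
time: 7.75
tool_pos: [510.1, 73.9, 25.8]
tcp_rot: [180.0, 0.0, 12.0]
ft_force: [-8.3, -0.9, 15.8]
finger_gap: 54.6
grip_force: 33.2
```

Contact came at the expected seating height. Relieving the load, then releasing.

Call:
play_rows(
  motion=[
    [[0, 0, -0.1, 0, 0, 0], [0, 0, -0.1, 0, 0, 0]],
  ],
)

```text
time: 7.95
tool_pos: [510.3, 73.9, 25.9]
tcp_rot: [180.0, -0.0, 12.0]
ft_force: [-2.5, -0.4, 6.8]
finger_gap: 54.6
grip_force: 32.5
```

Call:
play_rows(
  motion=[
    [[0, 0, 0, 0, 0, 0], [0, 0, 0, 0, 0, 0], [0, 0, 0, 0, 0, 0], [0, 0, 0, 0, 0, 0], [0, 0, 0, 0, 0, 0]],
  ],
  jaw=0.95,
)

```text
time: 8.45
tool_pos: [509.8, 73.9, 25.1]
tcp_rot: [-180.0, 0.0, 12.0]
ft_force: [-0.1, -0.2, -0.7]
finger_gap: 81.1
grip_force: 0.0
```

Call:
play_rows(
  motion=[
    [[0, 0, -1, 0, 0, 0], [0, 0, -3, 0, 0, 0], [0, 0, -6, 0, 0, 0], [0, 0, -10, 0, 0, 0], [0, 0, -13, 0, 0, 0]],
  ],
)

```text
time: 8.95
tool_pos: [510.5, 73.9, 158.5]
tcp_rot: [180.0, -0.1, 12.0]
ft_force: [0.5, -0.2, 0.3]
finger_gap: 81.2
grip_force: 0.0
```

Run:
```python
from h import *
w=snap("wrist"); a=snap("side"); b=snap("scene"); np.save("pics/w4.npy",w,allow_pickle=True); np.save("pics/side4.npy",a,allow_pickle=True); np.save("pics/scene4.npy",b,allow_pickle=True)
s=sensors.sense(); print(s["tool_pos"],s["ft_force"],s["joint_pos"])
u,v=proj(w,[[508,74,45]])[0].astype(int); print(u,v)
f=lambda i:cv2.resize(i,(400,300),interpolation=cv2.INTER_CUBIC)
# predicted grip lever up
c=np.array([508.2,73.5]); y=np.array([-np.sin(np.radians(12)),np.cos(np.radians(12))])
G=[*(c+189*y),307]; print(G,proj(a,[G]),proj(b,[G]))
def cr(d):
    p,q=proj(d,[G])[0].astype(int); return f(d["pixels"][max(q-38,0):q+60,p-60:p+70])
m=np.vstack([np.hstack([f(w["pixels"][v-45:v+45,u-60:u+60]),f(w["pixels"])]),np.hstack([cr(a),cr(b)])])
cv2.imwrite("pics/p2.png",np.clip(m[:,:,::-1]*1.6,0,255).astype(np.uint8))
```

```text
[512.10227781  74.03011849 159.11897139] [-0.00872238  1.01986652 -0.65613253] [ 2.54625007e+00 -3.10438358e+00  1.03747374e+02  1.03421050e-03
  7.89845917e+01  8.05426902e+01]
256 193
[np.float64(468.90469043544346), np.float64(258.36989653868926), 307] [[197.58613092 115.83286597]] [[300.41766903  96.00696307]]
```

View pics/p2.png

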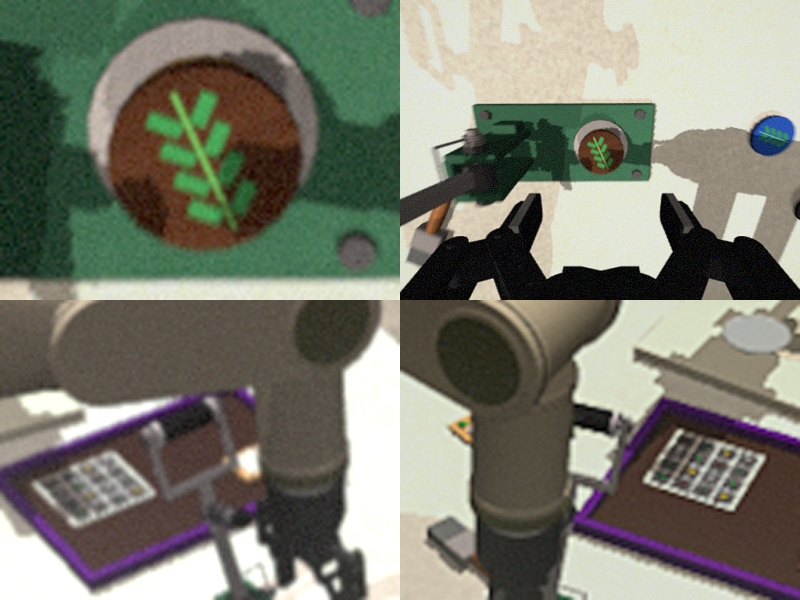

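The medallion sits centred and level on the rim, let go. The black handgrip shows at side pixel ~(197,115), matching the predicted (198,116), so I go to it from above.

Call:
play_rows(
  motion=[
    [[0, 0, -4, 0, 0, 0], [0, 0, -8.5, 0, 0, 0], [0, 0, -13, 0, 0, 0], [0, 0, -17, 0, 0, 0], [0, 0, -19.5, 0, 0, 0]],
  ],
  jaw=1,
)

```text
time: 9.6
tool_pos: [510.2, 73.9, 353.2]
tcp_rot: [180.0, -0.1, 12.0]
ft_force: [1.2, 0.4, 0.5]
finger_gap: 85.6
grip_force: 0.0
```

Call:
play_rows(
  motion=[
    [[-0.2, -4, 0, 0, 0, 0], [-0.2, -8.5, 0, 0, 0, 0], [-0.2, -13, 0, 0, 0, 0], [-0.2, -16.5, 0, 0, 0, 0], [-0.2, -18.8, 0, 0, 0, 0]],
  ],
)

```text
time: 10.1
tool_pos: [467.5, 259.6, 349.0]
tcp_rot: [-180.0, 0.1, 12.1]
ft_force: [-0.1, 0.7, -1.0]
finger_gap: 85.4
grip_force: 0.0
```

Run:
```python
from h import *
w=snap("wrist"); s=sensors.sense(); print(s["tool_pos"],s["tcp_rot"],s["ft_force"],s["joint_pos"])
save(w,"p3")
o=np.load("pics/w4.npy",allow_pickle=True).item(); im=o["pixels"].astype(int)
e,c,p=disc(o,255,193,48,45); print("seated",e,c,p)
print(proj(w,[[469,258.4,307]]))
```

```text
[466.78233661 261.78861925 348.79194171] [-1.79902541e+02  1.47466447e-01  1.21894763e+01] [-1.61275318  1.29908323 -0.10183783] [ 23.70993843  -3.52797927  84.38783126   0.1265986   99.26515707
 101.54083414]
seated ((255.1683349609375, 192.40968322753906), (88.43526458740234, 89.67117309570312), 100.08218383789062) (507.1780700683594, 75.00931549072266, 44.4388313293457) [509.74249532  75.29415911  48.        ]
[[258.65227817 220.54571367]]
```

View pics/p3.png

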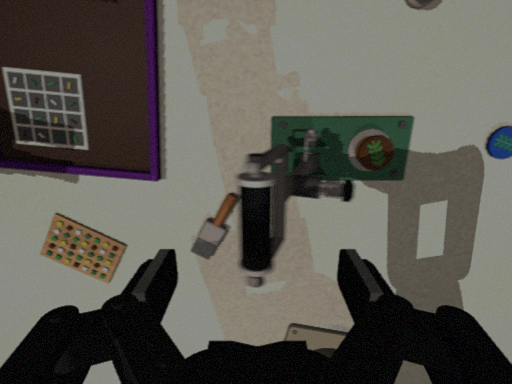

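The handgrip lies centred at (257,222) between the fingers and parallel to the pads. Descending and closing on it.

Call:
play_rows(
  motion=[
    [[0, 0, 2, 0, 0, 0], [0, 0, 4, 0, 0, 0], [0, 0, 5.2, 0, 0, 0], [0, 0, 6, 0, 0, 0], [0, 0, 6, 0, 0, 0]],
  ],
)

```text
time: 10.65
tool_pos: [468.3, 256.9, 288.8]
tcp_rot: [180.0, 0.1, 12.0]
ft_force: [-0.2, -0.7, 0.8]
finger_gap: 85.4
grip_force: 0.0
```

Call:
play_rows(
  motion=[
    [[0, 0, 0, 0, 0, 0], [0, 0, 0, 0, 0, 0], [0, 0, 0, 0, 0, 0], [0, 0, 0, 0, 0, 0], [0, 0, 0, 0, 0, 0]],
  ],
  jaw=0.1,
  squeeze=60,
)

```text
time: 11.15
tool_pos: [469.0, 257.9, 291.0]
tcp_rot: [-179.9, -0.1, 12.0]
ft_force: [0.2, 2.0, 1.8]
finger_gap: 22.3
grip_force: 58.7
```

Call:
play_rows(
  motion=[
    [[0, 0, 0, 0, 0, 0], [0, 0, 0, 0, 0, 0], [0, 0, 0, 0, 0, 0], [0, 0, 0, 0, 0, 0], [0, 0, 0, 0, 0, 0]],
  ],
)

```text
time: 11.65
tool_pos: [469.0, 257.8, 291.0]
tcp_rot: [-180.0, -0.1, 12.0]
ft_force: [-0.9, 4.0, 5.9]
finger_gap: 21.9
grip_force: 58.8
```

Run:
```python
from h import *
s=sensors.sense(); print(s["tool_pos"],s["ft_force"],s["finger_gap"],s["grip_force"],s["wrist_torque"])
# arc waypoints in tool cm (tool y=-press y, tool z=-up), from lever angle 0
th=lambda a:np.array([115+215*np.sin(np.radians(20)-a),105+215*np.cos(np.radians(20)-a)])
for a in list(np.arange(0,1.86,.12))+[1.8,1.86,1.92]:
    p=th(a)-th(0); print(round(a,2),"y",round(-p[0]/10,2),"z",round(-p[1]/10,2),"gripz",round(th(a)[1],1))
```

```text
[469.03400913 257.80022078 290.98279092] [-0.89605082  3.98480414  5.88931527] 21.86560865877547 58.82973790168762 [0.57020818 0.12303472 0.03097763]
0.0 y -0.0 z -0.0 gripz 307.0
0.12 y 2.47 z -0.74 gripz 314.4
0.24 y 5.01 z -1.17 gripz 318.7
0.36 y 7.59 z -1.3 gripz 320.0
0.48 y 10.16 z -1.11 gripz 318.2
0.6 y 12.69 z -0.62 gripz 313.3
0.72 y 15.15 z 0.17 gripz 305.4
0.84 y 17.49 z 1.24 gripz 294.6
0.96 y 19.69 z 2.59 gripz 281.1
1.08 y 21.71 z 4.2 gripz 265.1
1.2 y 23.52 z 6.03 gripz 246.7
1.32 y 25.1 z 8.07 gripz 226.4
1.44 y 26.43 z 10.28 gripz 204.3
1.56 y 27.48 z 12.63 gripz 180.7
1.68 y 28.24 z 15.1 gripz 156.1
1.8 y 28.7 z 17.63 gripz 130.7
1.8 y 28.7 z 17.63 gripz 130.7
1.86 y 28.81 z 18.92 gripz 117.9
1.92 y 28.85 z 20.21 gripz 105.0
```

Gripped: gap 22 mm, grip 59 N. Swinging the lever along its arc.

Call:
play_rows(
  motion=[
    [[0, 1.2, -0.4, 0, 0, 0], [0, 2.5, -0.75, 0, 0, 0], [0, 5, -1.2, 0, 0, 0], [0, 7.6, -1.3, 0, 0, 0], [0, 10.2, -1.1, 0, 0, 0]],
  ],
)

```text
time: 12.15
tool_pos: [490.9, 156.4, 301.6]
tcp_rot: [180.0, -0.1, 12.0]
ft_force: [9.9, 5.2, -7.9]
finger_gap: 21.8
grip_force: 59.1
```

Call:
play_rows(
  motion=[
    [[0, 2.55, 0.5, 0, 0, 0], [0, 5, 1.3, 0, 0, 0], [0, 7.35, 2.35, 0, 0, 0], [0, 9.5, 3.7, 0, 0, 0], [0, 11.5, 5.3, 0, 0, 0]],
  ],
)

```text
time: 12.65
tool_pos: [515.1, 44.6, 247.6]
tcp_rot: [-179.9, -0.2, 12.0]
ft_force: [12.1, 13.5, -7.4]
finger_gap: 22.4
grip_force: 59.7
```

Run:
```python
from h import *
s=sensors.sense(); c=np.array([508.2,73.5]); y=np.array([-np.sin(np.radians(12)),np.cos(np.radians(12))])
p=np.array(s["tool_pos"]); print(p,s["ft_force"],s["finger_gap"],s["grip_force"],s["tcp_rot"]); yy=(p[:2]-c)@y; z=p[2]+16; print(yy,z,"r",np.hypot(yy-115,z-105),"ang",np.arctan2(z-105,115-yy))
```

```text
[515.09104308  44.61816586 247.55926352] [12.05830822 13.53128589 -7.4351334 ] 22.408430898019223 59.71585929393768 [-1.79928610e+02 -1.60091547e-01  1.19940044e+01]
-29.683425185766804 263.55926352061016 r 214.64932697701073 ang 0.8311244629315038
```

Call:
play_rows(
  motion=[
    [[0.1, 1.8, 1.85, 0, 0, 0], [0.2, 3.4, 3.9, 0, 0, 0], [0.3, 4.7, 6.1, 0, 0, 0], [0.3, 5.75, 8.4, 0, 0, 0], [0.3, 6.4, 10.5, 0, 0, 0]],
  ],
)

```text
time: 13.15
tool_pos: [528.7, -17.3, 141.1]
tcp_rot: [-179.9, 0.2, 12.0]
ft_force: [-0.8, 8.0, 0.8]
finger_gap: 22.1
grip_force: 60.6
```

```bash
cat > l.py <<'E'
from h import *
s=sensors.sense(); c=np.array([508.2,73.5]); y=np.array([-np.sin(np.radians(12)),np.cos(np.radians(12))])
p=np.array(s["tool_pos"]); f=np.array(s["ft_force"]); print(p,f,"grip",s["finger_gap"],s["grip_force"]); yy=(p[:2]-c)@y; z=p[2]+16; print("y",yy,"x",(p[:2]-c)@[y[1],-y[0]],"z",z,"r",np.hypot(yy-115,z-105),"F x,y",f[:2]@[y[1],-y[0]],f[:2]@y)
E
python3 l.py
```

```text
[528.68382993 -17.33096393 141.09007888] [-0.7628544   7.97576374  0.79623127] grip 22.091032044434026 60.60519576072693
y -93.10491716107362 x 1.1513898131095281 z 157.09007888201685 r 214.52513340993883 F x,y 0.9120703233613284 7.960080511757754
```

Call:
play_rows(
  motion=[
    [[0, 0.3, 1.2, 0, 0, 0], [0, 0.5, 2.3, 0, 0, 0], [0, 0.6, 3.2, 0, 0, 0], [0, 0.6, 3.5, 0, 0, 0], [0, 0.6, 3.5, 0, 0, 0]],
  ],
)

```text
time: 13.65
tool_pos: [530.0, -22.8, 107.3]
tcp_rot: [-179.9, 0.2, 12.0]
ft_force: [-4.0, 3.9, 2.3]
finger_gap: 22.2
grip_force: 60.7
```

```bash
python3 l.py
```

```text
[529.9891054  -22.79678205 107.25559204] [-3.98067713  3.8911086   2.30324053] grip 22.239593169671195 60.66264867782593
y -98.7226760692476 x 1.2917343892326052 z 123.25559203831529 r 214.50092985082824 F x,y -3.0846828201371865 4.633707855461126
```

Call:
play_rows(
  motion=[
    [[0, 0, 0.3, 0, 0, 0], [0, 0, 0.6, 0, 0, 0], [0, 0, 0.6, 0, 0, 0], [0, 0, 0.6, 0, 0, 0]],
  ],
)

```text
time: 14.05
tool_pos: [530.1, -23.1, 102.0]
tcp_rot: [-180.0, 0.2, 12.0]
ft_force: [-6.4, 1.0, 2.0]
finger_gap: 22.3
grip_force: 60.7
```

Call:
play_rows(
  motion=[
    [[0, 0, 0.2, 0, 0, 0], [0, 0, 0.5, 0, 0, 0], [0, 0, 0.5, 0, 0, 0], [0, 0, 0.5, 0, 0, 0]],
  ],
)

```text
time: 14.45
tool_pos: [530.2, -23.4, 97.4]
tcp_rot: [180.0, 0.2, 12.0]
ft_force: [-8.5, 0.1, 4.0]
finger_gap: 22.3
grip_force: 60.8
```

```bash
python3 l.py
```

```text
[530.16937746 -23.38237937  97.35306649] [-8.54717615  0.06597298  4.01528657] grip 22.290533455132874 60.83995521068573
y -99.3329573519775 x 1.3463145489488397 z 113.35306649090279 r 214.4956650542058 F x,y -8.346683289259705 1.8415891567089429
```

Call:
play_rows(
  motion=[
    [[-0.1, 0, 0.3, 0, 0, 0], [-0.1, 0, 0.5, 0, 0, 0], [-0.1, 0, 0.5, 0, 0, 0], [-0.1, 0, 0.5, 0, 0, 0]],
  ],
)

```text
time: 14.85
tool_pos: [530.2, -23.5, 93.3]
tcp_rot: [180.0, 0.0, 12.0]
ft_force: [-7.0, 1.5, 7.0]
finger_gap: 22.1
grip_force: 61.1
```

Call:
play_rows(
  motion=[
    [[0, 0, 0.2, 0, 0, 0], [0, 0, 0.35, 0, 0, 0], [0, 0, 0.35, 0, 0, 0], [0, 0, 0.35, 0, 0, 0], [0, 0, 0.35, 0, 0, 0]],
  ],
)

```text
time: 15.35
tool_pos: [530.2, -23.6, 90.1]
tcp_rot: [180.0, 0.0, 12.0]
ft_force: [-7.0, 1.2, 10.6]
finger_gap: 21.9
grip_force: 61.3
```

```bash
python3 l.py
python3 - <<'E'
from h import *
w=snap("wrist");a=snap("side");b=snap("scene")
f=lambda i:cv2.resize(i,(400,300),interpolation=cv2.INTER_CUBIC)
def cr(d,h=30,ww=40):
    p,q=proj(d,[[508,74,80]])[0].astype(int); return f(d["pixels"][max(q-h,0):q+h,max(p-ww,0):p+ww])
m=np.vstack([np.hstack([f(w["pixels"]),cr(w,60,80)]),np.hstack([cr(a),cr(b)])])
cv2.imwrite("pics/p4.png",np.clip(m[:,:,::-1]*1.6,0,255).astype(np.uint8))
E
```

```text
[530.22691104 -23.56692864  90.11748042] [-7.03857672  1.15572104 10.60549745] grip 21.879607583139723 61.33727788925171
y -99.52543568234725 x 1.364220928274264 z 106.11748042496693 r 214.52834618576887 F x,y -6.644479019162734 2.5938681474321577
```

View pics/p4.png

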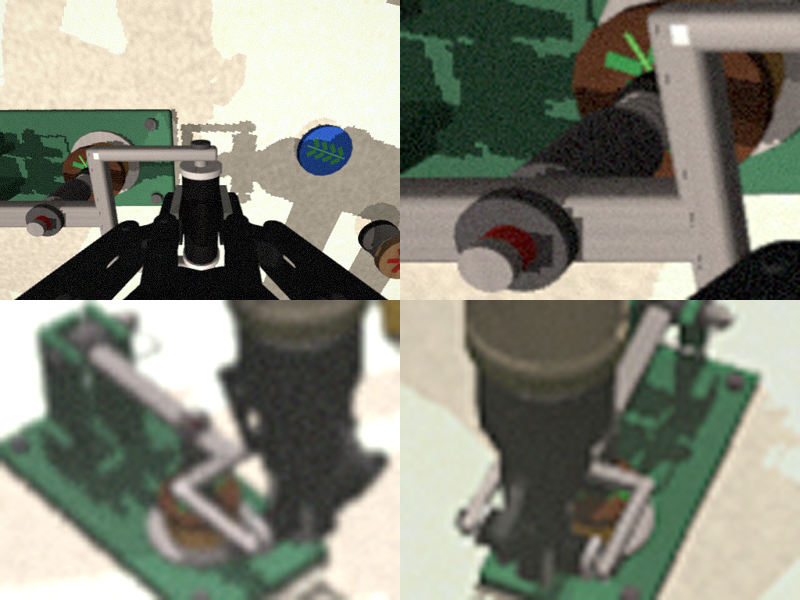

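The plunger bears on the seated medallion, with the red tail pin showing at about (510,245) in the crop. The push is 10.6 N at grip height ≈106 mm, so about 5.5 mm in. I'll hold briefly, then hand in.

Call:
play_rows(
  motion=[
    [[0, 0, 0, 0, 0, 0], [0, 0, 0, 0, 0, 0], [0, 0, 0, 0, 0, 0], [0, 0, 0, 0, 0, 0], [0, 0, 0, 0, 0, 0]],
  ],
)

```text
time: 16.0
tool_pos: [530.3, -23.6, 90.1]
tcp_rot: [180.0, 0.0, 12.0]
ft_force: [-8.1, 0.8, 9.8]
finger_gap: 22.2
grip_force: 61.3
```

Call:
play_rows(
  motion=[
    [[0, 0, 0, 0, 0, 0], [0, 0, 0, 0, 0, 0], [0, 0, 0, 0, 0, 0]],
  ],
)

```text
time: 16.3
tool_pos: [530.2, -23.6, 90.1]
tcp_rot: [180.0, 0.0, 12.0]
ft_force: [-7.8, 1.2, 10.3]
finger_gap: 22.0
grip_force: 61.3
```

```bash
python3 -c "
from h import *
print(job.hand_in())"
```

```text
the job is handed in; nothing more can be done
None
```

The job is handed in: the dark medallion is seated on the brass cup's rim, and the gripper holds the lever down with the plunger an estimated 5.5 mm in (about 10 N at the handgrip); no verdict came back.

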